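# Fit the lock pins and hold the cover over its screw holes

## Robot

A 6-joint arm with a two-finger parallel gripper is mounted at the origin on the work surface. World frame = base frame: x ahead of the robot, y to its left, z up, the work surface at z = 0. Lengths are in m, angles in rad, forces in N, time in s.
With the tool pointing down it reaches from about 0.325 to 0.775 m from the base axis. Payload 5.5 kg.
Tool frame: the origin (TCP) lies midway between the tips of the shut fingers; the grasp point (between the pads) lies 19 mm behind it; x points along the fingers, y is the direction in which the jaws open and shut, and the axes are right-handed (so a half turn about x gives the same grasp; the last joint's range is limited). The gripper opens to 88 mm and grips with 3 to 60 N. Pads are 20 mm wide; open, the fingers measure 115 mm over their backs; the gripper's body (75 mm by 178 mm) begins 61 mm behind the grasp point.
Start: joints at [1.245, 0.091, 1.231, -0, 1.82, -0.057], TCP at [0.159, 0.578, 0.223] pointing down, gripper open.
Joint ranges: [-2.87, 2.87], [-0.86, 2.18], [0.17, 2.46], [-1.51, 4.65], [0.06, 2.69], [-2.65, 2.65]. Speed limits (rad/s): [2.57, 2.57, 3.01, 3.14, 3.14, 3.14].

## Interface

Orientations are given as a 3x3 rotation matrix whose columns are the frame's x, y, z axes.
In Python, from cell import ctrl, eoat, capture, get_calibration, silhouettes gives the robot as it stands. The module is installed in compiled form; this text tells all that it offers. Calls block until the motion is done:
- ctrl.move_pose(position, orientation): joint-space move of the TCP to a pose.
- ctrl.movel(position, frame=None, speed=0.15): straight line of the TCP; frame=None keeps the orientation; speed is the mean speed in m/s.
- ctrl.set_joints(angles): joint-space move.
- eoat.command_gripper(opening, grip_force=None): finger opening in m; grip_force is the grip in N (None keeps the last); returns when the fingers have stopped.
- ctrl.sleep(seconds).
- ctrl.ik(position, orientation): joint angles nearest the present ones, or None.
- ctrl.sense(): the state.
- capture(name): name is "side" or "top"; returns the picture (400x640x3 uint8, blue, green, red); there is no depth.
- get_calibration(name): a dict with "intrinsics" (3x3 intrinsics, pixels), "pose" (4x4, takes a point from camera to world coordinates). Camera axes: x right, y down, z forward; pixel columns grow to the right and rows downward; lengths in m; the calibration is good to about 2 mm. A picture is of the moment at which its call begins. get_calibration takes no time and is no camera call.
A pose or a line that the arm cannot do raises ctrl.Unreachable and nothing moves.
- ctrl.hand_in(): hands the job in, once; it reports no verdict.
Trained networks look in the newest picture that a camera, given by its name, has taken for a name from the list of things; names that differ only in an ending like _2 or _b are one class to them, and where a whole thing is asked for, a point or a joint stands for the part that bears it (a point fixed in the world has none). Each returns a list of dicts, best first, with "score" (0 to 1); they miss things now and then, are a little off and sometimes report something else, mostly with a low value. They report only what shows in the picture. A call takes as long as a camera call. They do not tell look-alikes from the thing itself.
- silhouettes(target, camera): "pixels" (400x640 bool, what is visible of it) and "extent" ([left, top, right, bottom] in pixels, round what is visible of it).
The state is a dict: "t": time; "joint_positions": joint angles; "qvel": joint speeds; "effort": joint torques, N m; "tcp_pos": TCP position; "ee_rot": TCP orientation; "force": force on the tool from outside, world axes, zero at the start; "wrist_torque": the same for the moment, N m; "width": finger opening in m.
Only numpy, scipy, OpenCV 4.12 (cv2) and the standard library are available. Lean on these libraries where they do the work, as an engineer would, in place of code of your own. Each camera call takes 0.05 s, during which the arm holds its last target. There are 200 camera calls.

## Task

Drop the thick steel pin into the wide bore of the grey lock housing and the thin pin into its narrow bore, so that both sink in fully. Then lift the aluminium cover plate, which has a bar handle, and hold it level about a centimetre above the housing, without resting it on it, its three holes over the three threaded holes so that each threaded hole is fully in view through the plate for the screws. Finish while still holding it there, keeping still, and leave everything else on the bench where it is.

Things in the scene. Friction and masses are not known exactly. Their poses are not given: they have to be found in the camera images.
- housing: grey metal block, fixed: 130 x 100 mm (x, y), 90 mm tall, low lugs on its short sides (162 mm over them), shaft stub reaching 30 mm out on the +x side. Origin: centre of its underside, z up. In its flat top: two bores side by side in the middle, three threaded holes (one at the -x end, two at the +x corners)
- bore_wide (a point): centre of the mouth (top face, 90 mm above the bench) of the wide bore, 24 mm across, 84 mm deep; at (0, +25) mm in the housing's frame. For the thick pin
- bore_narrow (a point): centre of the mouth of the narrow bore, 17.5 mm across, 84 mm deep; at (0, -25) mm in the housing's frame. For the thin pin; the thick one does not go in
- thread_near (a point): mouth of the single threaded hole, 8 mm across, at (-50, 0, 90) mm in the housing's frame
- thread_left (a point): mouth of a threaded hole, 8 mm across, at (50, 35, 90) mm in the housing's frame
- thread_right (a point): mouth of a threaded hole, 8 mm across, at (50, -35, 90) mm in the housing's frame
- rack: wooden block 130 x 60 mm (x, y), 45 mm tall, fixed, with two 21 mm wide, 35 mm deep holes at (-35, 0) and (35, 0) mm in which the two pins stand loosely upright. Origin: centre of its underside; z is up
- pin_thick: plain steel pin, 18 mm across, 80 mm long, about 150 g, standing in one of the rack's holes (either one): it stands on the hole's floor 10 mm above the bench, so that its upper 45 mm stick out and its top is 90 mm above the bench. Origin: centre of its lower end; z along the pin, up
- pin_thick_mid (a point): middle of the thick pin's length, on its axis
- pin_thin: plain steel pin, 12 mm across, 80 mm long, about 70 g, standing in the rack's other hole in the same way. Origin: centre of its lower end; z along the pin, up
- pin_thin_mid (a point): middle of the thin pin's length, on its axis
- cover: aluminium plate 130 x 100 mm (x, y), 6 mm thick, 300 g, flat on the bench, handle up. Origin: centre of its underside, z up. Three 16 mm through holes, placed like the threaded holes (one at the -x end, two at +x): fits one way round only. Dark steel bar handle over its middle along y: 14 mm wide, 70 long, 34 to 46 mm above the underside, legs 60 mm apart
- cover_handle (a point): middle of the cover's handle bar, 40 mm above the plate's underside
- hole_near (a point): centre, at the underside, of the cover's single hole, (-50, 0) mm in its frame: belongs over thread_near
- hole_left (a point): centre, at the underside, of the cover's hole at (50, 35) mm: belongs over thread_left
- hole_right (a point): centre, at the underside, of the cover's hole at (50, -35) mm: belongs over thread_right
- tin: bystander: closed paint tin, 84 mm across and 110 mm tall, standing; origin at its foot
- mallet: bystander: wooden mallet lying flat, about 260 mm long, 60 mm high head; origin underside, middle
- tape: bystander: black tape measure 70 x 40 x 62 mm, standing on edge; origin under its middle
- offcut: bystander: wood offcut 100 x 50 x 22 mm, lying flat; origin under its middle
- brush: bystander: paint brush lying flat; origin underside
- rule: bystander: steel rule 300 x 30 x 3 mm lying flat; origin under its middle
- pencil: bystander: blue carpenter's pencil 170 x 12 x 8 mm lying flat; origin under its middle
Mind the look-alikes: they are no part of the job. Leave any purple or yellow look-alike of the pin_thick alone.

How it is judged:
On the way:
1. both pins are fully down in their bores, thick in wide, thin in narrow (z of pin_thick_mid in the frame of housing between 0.04 and 0.051 m and horizontal distance between pin_thick_mid and bore_wide below 0.007 m and linear speed of each of pin_thick, pin_thin below 0.03 m/s and z of pin_thin_mid in the frame of housing between 0.04 and 0.051 m and horizontal distance between pin_thin_mid and bore_narrow below 0.007 m), for 0.2 s.
At the end, for the whole second after the job is handed in: Both pins lie within 5 mm of the floor of their own bores; the gripper holds the cover still, level within 0.08 rad, its underside 4 to 20 mm above the housing and not touching it, each hole within 4 mm (level) of its threaded hole (all of step 1 and horizontal distance between hole_near and thread_near below 0.004 m and horizontal distance between hole_left and thread_left below 0.004 m and horizontal distance between hole_right and thread_right below 0.004 m and z of cover in the frame of housing between 0.094 and 0.11 m and angle between cover's own z axis and vertical below 0.08 rad and contact force between cover and housing below 0.3 N and contact force between cover and the fingers above 0.5 N and linear speed of cover below 0.02 m/s); the arm keeps its last pose, push and grip.
It fails at once if a bystander was pushed more than 30 mm away (distance of any of tin, mallet, tape, offcut, brush, rule, pencil from where it was at the start of the episode above 0.03 m).
It also fails if it takes over 64 s, if anything falls off the work surface, if the arm or the gripper's body presses on something with over 40 N, if the wrist force passes 120 N, or if a joint passes its speed limit or range.

## Working session

There is one attempt and no reset: what is moved stays moved. The work goes in short steps, each a Python script; the robot and the scene stay as the last script left them, time stands still between calls to the robot, and variables do not carry over. Pictures are saved under pics/ and viewed, about 8 in all and at most 12, crops included, and the job is handed in when it is done.

```bash
mkdir -p pics; python3 - <<'E'
from cell import ctrl, eoat, capture, get_calibration, silhouettes
import cv2, numpy as np
np.set_printoptions(precision=4,suppress=True)
for c in("side","top"):
    im=capture(c); cv2.imwrite(f"pics/{c}0.png",im)
    k=get_calibration(c); print(c,k["intrinsics"],k["pose"])
    for n in("housing","rack","pin_thick","pin_thin","cover"):
        for d in silhouettes(n,c)[:4]:
            m=d["pixels"]; v,u=np.nonzero(m); print(n,round(d["score"],2),d["extent"],len(u),u.mean().round(1),v.mean().round(1))
print(ctrl.sense()["t"], ctrl.sense()["ee_rot"])
E
```

```text
side [[465.303    0.     316.4612]
 [  0.     465.303  207.7118]
 [  0.       0.       1.    ]] [[ 0.9862 -0.0728  0.1487  0.4451]
 [-0.1647 -0.5254  0.8348 -0.8764]
 [ 0.0174 -0.8478 -0.5301  0.6544]
 [ 0.      0.      0.      1.    ]]
housing 0.73 [259.0, 194.7, 335.5, 251.7] 3661 295.7 223.8
rack 0.61 [250.8, 302.2, 323.2, 341.4] 2553 286.5 322.0
pin_thick 0.79 [304.6, 332.8, 317.6, 374.2] 443 311.2 351.5
pin_thick 0.65 [340.5, 278.9, 352.5, 310.0] 291 344.9 292.4
pin_thick 0.48 [301.6, 291.8, 317.9, 316.8] 258 307.9 303.9
pin_thin 0.55 [266.1, 291.8, 272.0, 318.6] 169 268.0 302.8
pin_thin 0.44 [248.1, 173.0, 298.0, 204.4] 779 271.4 188.7
cover 0.67 [259.0, 196.1, 339.0, 251.9] 3507 296.2 223.8
top [[430.5845   0.     317.8346]
 [  0.     430.5845 207.4973]
 [  0.       0.       1.    ]] [[ 0.0017 -0.9773  0.2117  0.3869]
 [-1.     -0.0013  0.0019  0.0079]
 [-0.0016 -0.2117 -0.9773  1.0406]
 [ 0.      0.      0.      1.    ]]
housing 0.97 [282.8, 188.5, 339.1, 267.7] 3080 310.5 227.9
housing 0.63 [427.1, 259.1, 442.3, 266.5] 39 435.5 262.7
housing 0.5 [233.0, 296.0, 303.1, 325.2] 419 270.2 309.7
rack 0.69 [415.7, 220.4, 451.7, 280.4] 1548 432.8 249.5
pin_thick 0.69 [410.5, 195.8, 424.8, 207.4] 115 417.5 200.0
pin_thick 0.45 [468.8, 230.3, 481.2, 246.3] 140 474.5 236.0
pin_thin 0.61 [425.0, 258.4, 442.0, 265.4] 48 435.3 262.5
pin_thin 0.56 [196.5, 214.5, 239.6, 268.8] 2211 217.6 242.5
cover 0.73 [197.3, 215.2, 242.8, 265.5] 2153 217.7 242.6
0.6 [[ 0.      0.2655  0.9641]
 [-0.      0.9641 -0.2655]
 [-1.     -0.      0.    ]]
```

View pics/side0.png

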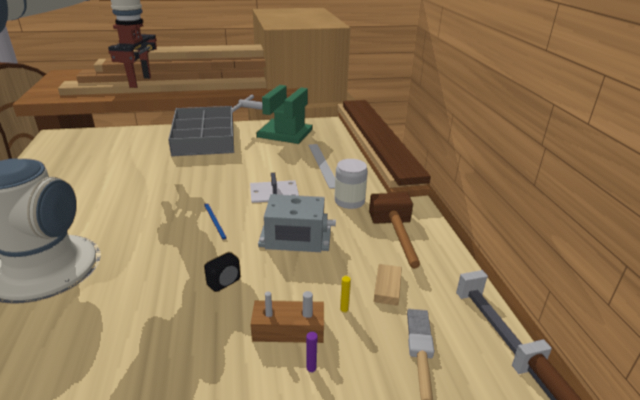

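View pics/top0.png

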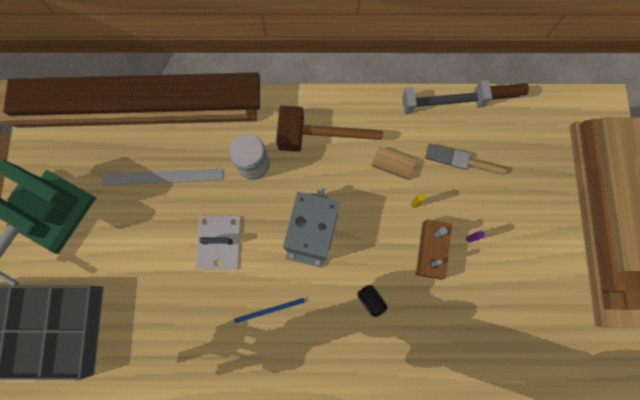

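The side view shows the housing at (295,223), the cover behind it at (272,190) and the rack at (287,320). The grey thin pin stands at (268,303) and the grey thick pin at (308,303). The purple and yellow look-alikes are at (311,352) and (345,292). In the top view the housing is at (312,228), the cover at (218,242) and the rack at (434,249). The housing's shaft stub and the cover's two-hole end both point up (+x).

```bash
cat > h.py <<'E'
from cell import ctrl, eoat, capture, get_calibration, silhouettes
import cv2, numpy as np
np.set_printoptions(precision=4,suppress=True)
def proj(c,P):
    k=get_calibration(c); T=np.linalg.inv(k["pose"]); p=(T[:3,:3]@np.atleast_2d(P).T+T[:3,3:]).T
    q=(k["intrinsics"]@p.T).T; return q[:,:2]/q[:,2:]
def back(c,uv,z):
    k=get_calibration(c); uv=np.atleast_2d(uv).astype(float)
    d=(k["pose"][:3,:3]@np.linalg.inv(k["intrinsics"])@np.c_[uv,np.ones(len(uv))].T).T; o=k["pose"][:3,3]
    return o+d*((z-o[2])/d[:,2])[:,None]
def place(P,x,y,yaw):
    P=np.atleast_2d(np.array(P,float)); c,s=np.cos(yaw),np.sin(yaw)
    return P@np.array([[c,s,0],[-s,c,0],[0,0,1]])+[x,y,0]
def crop(im,r,s=5):
    l,t,w,h=r; return cv2.resize(im[t:t+h,l:l+w],None,fx=s,fy=s,interpolation=cv2.INTER_CUBIC)
def down(yaw): # jaw axis (tool y) at angle yaw from world y
    c,s=np.cos(yaw),np.sin(yaw)
    x=np.array([0,0,-1.]); y=np.array([-s,c,0]); return np.c_[x,y,np.cross(x,y)]
E
python3 - <<'E'
from h import *
t=cv2.imread("pics/top0.png"); s=cv2.imread("pics/side0.png")
a=np.hstack([crop(t,(277,183,70,90),4),crop(t,(190,207,60,90),4),crop(t,(407,212,65,90),4)])
b=np.hstack([crop(s,(245,168,100,88),4),crop(s,(243,283,95,88),4)])
w=max(a.shape[1],b.shape[1]); f=lambda i:cv2.copyMakeBorder(i,0,0,0,w-i.shape[1],cv2.BORDER_CONSTANT)
o=np.vstack([f(a),f(b)]); o=cv2.resize(o,None,fx=.8,fy=.8,interpolation=cv2.INTER_AREA);print(o.shape)
cv2.imwrite("pics/c1.png",o)
E
```

```text
(570, 624, 3)
```

View pics/c1.png

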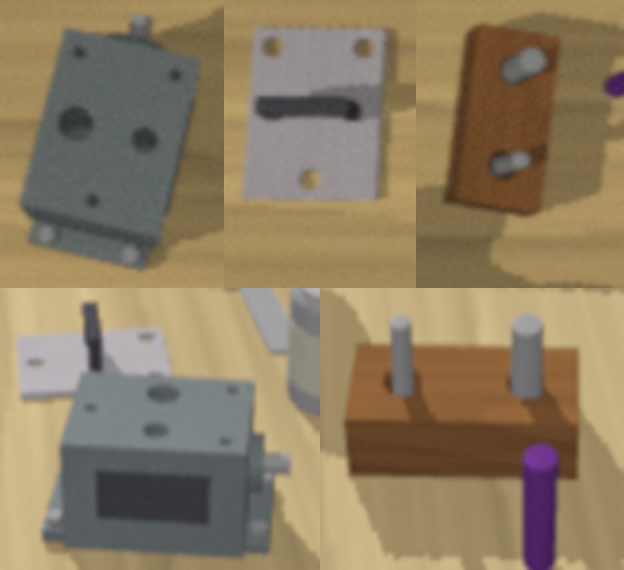

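The crop shows all five housing features, the three cover holes and both pin tops clearly, so I'll refine each one locally and solve for the poses from both cameras.

```bash
cat > meas.py <<'E'
from h import *
from scipy.optimize import least_squares
def px(l,t,x,y): return np.array([l+(x+.5)/3.2-.5, t+(y+.5)/3.2-.5])
def blob(im,uv,r,pol):
    g=cv2.cvtColor(im,cv2.COLOR_BGR2GRAY).astype(np.float32)*pol; c=np.array(uv)
    for _ in range(4):
        V,U=np.mgrid[int(round(c[1]))-8:int(round(c[1]))+9,int(round(c[0]))-8:int(round(c[0]))+9]
        d=np.hypot(U-c[0],V-c[1]); G=g[V,U]; w=np.clip(G-np.median(G[(d>r)&(d<r+2.5)])-6,0,None)*(d<=r)
        c=np.array([(w*U).sum(),(w*V).sum()])/max(w.sum(),1e-6)
    return c
def fit(model,obs,z0=(.4,0,0)):
    f=lambda p:np.concatenate([(proj(c,place(model[i],*p))[0]-uv) for c,i,uv in obs])
    r=least_squares(f,z0,loss="soft_l1"); return r.x,f(r.x).reshape(-1,2)
HM=np.array([[0,25,90],[0,-25,90],[-50,0,90],[50,35,90],[50,-35,90]])/1e3
CM=np.array([[-50,0,3],[50,35,3],[50,-35,3]])/1e3
E
python3 - <<'E'
from meas import *
im={c:cv2.imread(f"pics/{c}0.png") for c in("top","side")}
ht=[(75,123),(145,140),(92,201),(80,52),(175,75)]; hs=[(164,105),(155,142),(90,119),(232,101),(225,153)]
g=[("top",i,px(277,183,*p)) for i,p in enumerate(ht)]+[("side",i,px(245,168,*p)) for i,p in enumerate(hs)]
rr=[5.5,4.5,3,3,3]
b=[(c,i,blob(im[c],uv,rr[i],-1)) for c,i,uv in g]
for o in(g,b,b[:5],b[5:]):
    p,r=fit(HM,o); print("housing",p,np.abs(r).max(), r.round(1).ravel())
H=fit(HM,b)[0]; print("bores",place(HM[:2],*H))
g=[("top",i,px(190,207,*p)) for i,p in enumerate([(85,179),(47,46),(140,47)])]
b=[(c,i,blob(im[c],uv,4.5,-1)) for c,i,uv in g]
for o in (g,b): p,r=fit(CM,o); print("cover",p,r.round(1).ravel())
for n,t,s in(("thick",(121,58),(206,37)),("thin",(105,159),(81,33))):
    print(n,back("top",px(407,212,*t),.09)[0],back("side",px(243,283,*s),.09)[0])
print("purple top?",back("top",(470,238),.08), back("side",(311,338),.08), "yellow",back("side",(346,281),.08))
E
```

```text
housing [ 0.555   0.0253 -0.2419] 0.45138196081455817 [-0.1  0.2 -0.3  0.2 -0.1  0.1 -0.4  0.3 -0.1  0.4  0.   0.2  0.3  0.1
  0.3  0.3  0.4  0.5  0.2  0.3]
housing [ 0.5551  0.0255 -0.2394] 0.7707432350433123 [ 0.1  0.8 -0.2  0.4 -0.1  0.3 -0.2  0.3 -0.2  0.3  0.6  0.1  0.5  0.1
  0.3  0.1  0.4  0.2  0.3  0.2]
housing [ 0.556   0.0253 -0.242 ] 0.3231943210111865 [ 0.2  0.3 -0.1  0.  -0.1 -0.2  0.  -0.1 -0.1 -0. ]
housing [ 0.5542  0.0263 -0.2347] 0.16418139552172306 [ 0.2 -0.1  0.1 -0.  -0.1  0.1 -0.1  0.  -0.   0. ]
bores [[0.561  0.0498 0.09  ]
 [0.5491 0.0013 0.09  ]]
cover [ 0.5266  0.2529 -0.012 ] [ 0.  -0.3  0.2  0.1 -0.3  0.2]
cover [ 0.5265  0.2547 -0.0242] [ 0.1  0.   0.  -0.2 -0.1  0.2]
thick [ 0.5422 -0.2731  0.09  ] [ 0.5397 -0.269   0.09  ]
thin [ 0.472  -0.2579  0.09  ] [ 0.4719 -0.2557  0.09  ]
purple top? [[ 0.5253 -0.3323  0.08  ]] [[ 0.5325 -0.3604  0.08  ]] yellow [[ 0.6184 -0.2334  0.08  ]]
```

```bash
cat > pin.py <<'E'
from h import *
def pick(xy,op,yaw):
    R=down(yaw); eoat.command_gripper(op,20)
    ctrl.move_pose([*xy,.2],R); ctrl.movel([*xy,.062],speed=.12)
    eoat.command_gripper(0,30); s=ctrl.sense(); print("width",s["width"],s["tcp_pos"],"F",s["force"])
    ctrl.movel([*xy,.19],speed=.12); s=ctrl.sense(); print("lifted",s["width"],"F",s["force"],"t",s["t"])
def over(xy,yaw,z=.158):
    ctrl.move_pose([*xy,.2],down(yaw)); ctrl.movel([*xy,z],speed=.1)
    s=ctrl.sense(); print("over",s["tcp_pos"],"j",s["joint_positions"],"t",s["t"])
def look(n):
    t=capture("top"); s=capture("side"); cv2.imwrite(f"pics/{n}_top.png",t); cv2.imwrite(f"pics/{n}_side.png",s)
    cv2.imwrite(f"pics/{n}.png",np.hstack([crop(t,(272,160,75,110)),crop(s,(250,150,85,110))])[:600])
E
python3 - <<'E'
from pin import *
print(ctrl.ik([.541,-.271,.2],down(0)))
pick((.541,-.271),.05,0.); over((.561,.0498),0.); look("thick")
E
```

```text
[-0.5206  0.1013  1.2598 -0.      1.7804 -2.0914]
width 0.017468739747953554 [ 0.541  -0.271   0.0621] F [ 0.6619 -0.1088  0.3755]
lifted 0.017489735007719616 F [ 0.6177  0.501  -0.7689] t 7.7333
over [0.561  0.0495 0.1579] j [ 0.0276 -0.0111  1.4499 -0.      1.7032 -1.5427] t 9.525
```

View pics/thick.png

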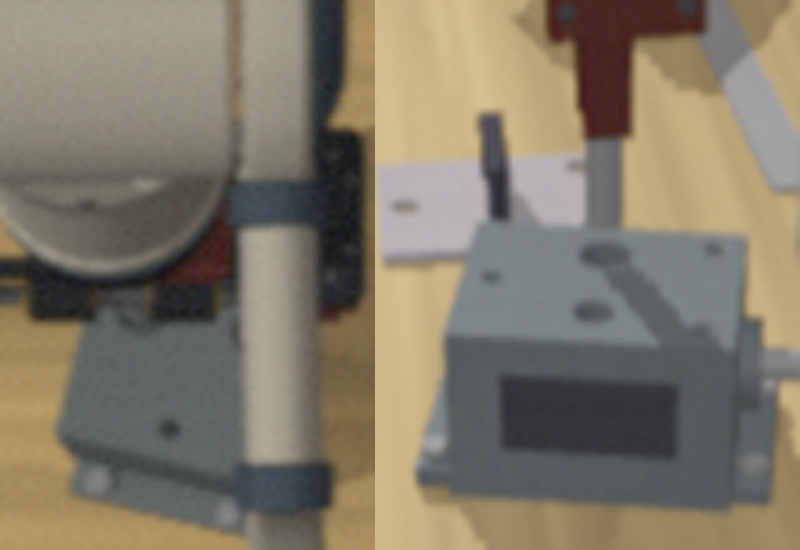

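The side view shows the pin centred over the wide bore: pin axis at column 603, bore at 605. Its lower end is at about row 226, which is right for 16 mm above the face. I'll lower it in steps and watch the force.

```bash
cat >> pin.py <<'E'
def insert(xy):
    f0=ctrl.sense()["force"]
    for z in(.138,.130,.118,.106):
        ctrl.movel([*xy,z],speed=.06); s=ctrl.sense(); d=s["force"]-f0; print(z,s["tcp_pos"],"dF",d)
        if np.linalg.norm(d)>6: print("STOP"); return False
    return True
E
python3 - <<'E'
from pin import *
if insert((.561,.0498)):
    eoat.command_gripper(.04); ctrl.sleep(.3); ctrl.movel([.561,.0498,.2],speed=.2)
    pick((.472,-.2568),.045,0.); over((.5491,.0013),0.); look("thin")
E
```

```text
0.138 [0.5607 0.0498 0.1374] dF [-0.2511  0.3519  0.6836]
0.13 [0.5607 0.0498 0.1294] dF [-0.0171  0.4418 -0.3818]
0.118 [0.5606 0.0498 0.1172] dF [ 0.7105  0.7298 -0.237 ]
0.106 [0.5606 0.0498 0.1052] dF [ 0.1875  1.0862 -1.2008]
width 0.011222892330628054 [ 0.472  -0.2568  0.0621] F [0.2796 0.3173 0.7416]
lifted 0.011380391678481634 F [-0.3572 -0.0698 -0.3661] t 17.25
over [0.549  0.0009 0.1579] j [-0.0603 -0.0492  1.4872 -0.      1.704  -1.6305] t 18.8667
```

View pics/thin.png

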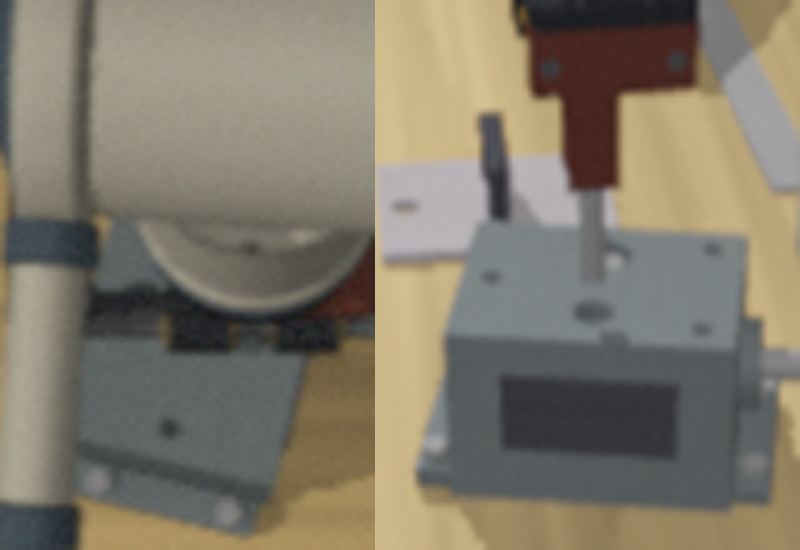

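The thick pin's bright top is visible inside the wide bore. The thin pin's end, at (592,282), is centred above the narrow bore at (593,312).

```bash
python3 - <<'E'
from pin import *
xy=(.5491,.0013)
if insert(xy):
    eoat.command_gripper(.04); ctrl.sleep(.3); ctrl.movel([*xy,.2],speed=.2)
    eoat.command_gripper(.06)
    R=down(np.pi/2-.0242)
    for q in(R,down(-np.pi/2-.0242)): print(ctrl.ik([.5265,.2547,.2],q),ctrl.ik([.555,.0255,.2],q))
    ctrl.move_pose([.45,.36,.2],down(0)); look("both"); print(ctrl.sense()["t"])
E
```

```text
0.138 [0.5488 0.0014 0.1373] dF [-0.5228 -1.0203  0.0287]
0.13 [0.5488 0.0013 0.1294] dF [-0.4607 -0.3219 -0.344 ]
0.118 [0.5487 0.0013 0.1172] dF [ 0.072   0.3752 -0.4026]
0.106 [0.5487 0.0013 0.1053] dF [-0.092  -0.5174 -1.0452]
None None
[ 0.3924  0.0467  1.3171 -0.      1.7778  0.4166] [-0.0153 -0.0321  1.3963 -0.      1.7774  0.0089]
24.0167
```

View pics/both.png

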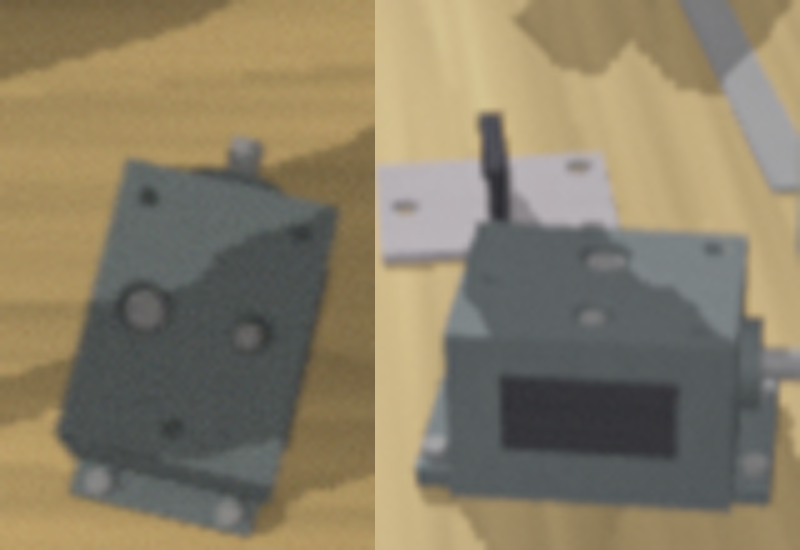

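Both pins are sunk: bright tops sit inside the bores at (145,308) and (250,333) in the top crop. Next is the cover, lifted straight up and carried over at height.

```bash
python3 - <<'E'
from pin import *
h=-np.pi/2; c=(.5265,.2538); cy=-.018
ctrl.move_pose([*c,.15],down(h+cy)); ctrl.movel([*c,.022],speed=.1)
eoat.command_gripper(0,55); s=ctrl.sense(); print("width",s["width"],s["tcp_pos"],s["force"])
ctrl.movel([*c,.2],speed=.12); s=ctrl.sense(); print("lift",s["width"],s["force"],s["wrist_torque"])
ctrl.move_pose([.5551,.0255,.2],down(h-.24)); ctrl.movel([.5551,.0255,.133],speed=.06); ctrl.sleep(.3)
s=ctrl.sense(); print(s["tcp_pos"],s["force"],s["t"]); look("cov")
E
```

```text
width 0.013547203853352502 [0.5262 0.2538 0.022 ] [-1.3899 -0.1631  0.8535]
lift 0.013465253374631468 [ 0.9024  0.5016 -3.9965] [-0.1196  0.0318  0.0431]
[0.5552 0.0255 0.1332] [ 0.462  -0.4267 -4.0785] 31.5833
```

View pics/cov.png

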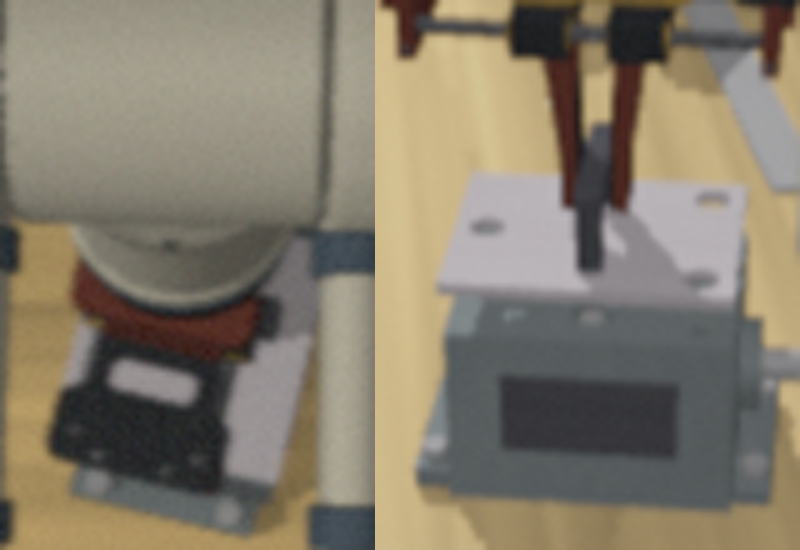

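The cover is level above the housing at about 20 mm. I'll fit its pose from the side view, holes and corners, and overlay the model to check.

```bash
cat > cov.py <<'E'
from meas import *
def fitcov(n,pts,zt):  # pts: crop px in n.png side half: near,left,right holes then 4 corners
    M=np.array([[-50,0],[50,35],[50,-35],[-65,50],[65,50],[65,-50],[-65,-50]])/1e3
    M=np.c_[M,np.full(7,zt)]
    uv=[np.array([250+(x-375+.5)/5-.5,150+(y+.5)/5-.5]) for x,y in pts]
    o=[("side",i,p) for i,p in enumerate(uv)]
    p,r=fit(M,o,(.55,.02,-.24)); print("cover side",p); print((r*5).round(1).tolist())
    print("free of corners",fit(M,o[:3],p)[0])
    a=crop(cv2.imread(f"pics/{n}_side.png"),(255,170,80,55),10)
    D=lambda P,col:cv2.polylines(a,[np.round((proj("side",P)-[255,170]+.5)*10).astype(int)],True,col,1)
    th=np.linspace(0,2*np.pi,40)[:-1]
    for i in range(3):
        for z,col in((zt,(0,255,0)),(zt-.006,(255,0,0))): D(place(np.c_[M[i,0]+.008*np.cos(th),M[i,1]+.008*np.sin(th),np.full(39,z)],*p),col)
    D(place(M[3:],*p),(0,0,255)); cv2.imwrite(f"pics/{n}_ov.png",a)
    return p
E
python3 - <<'E'
from cov import *
fitcov("cov",[(487,226),(713,199),(700,278),(470,172),(747,185),(738,299),(440,287)],.117)
E
```

```text
cover side [ 0.5541  0.0255 -0.2208]
[[1.1, 2.2], [-0.7, 0.3], [3.7, 0.2], [0.9, 1.2], [-1.1, -0.1], [-1.8, -1.1], [-1.7, -2.3]]
free of corners [ 0.5536  0.0267 -0.2436]
```

View pics/cov_ov.png

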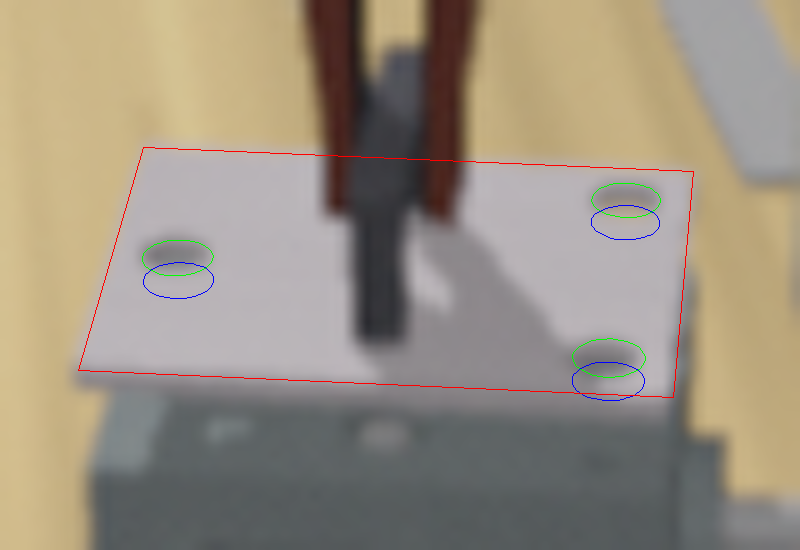

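The overlay fits the plate and all three holes to within about 3 crop pixels (under 1 mm). In the same camera, the cover at (0.554, 0.0255) agrees with the housing at (0.554, 0.0263). I'll lower to about 11 mm and check once more.

```bash
python3 - <<'E'
from pin import *
ctrl.movel([.5552,.0260,.1235],speed=.03); ctrl.sleep(.5)
s=ctrl.sense(); print(s["tcp_pos"],s["width"],s["force"],s["wrist_torque"],s["t"],np.abs(s["qvel"]).max()); look("fin")
# overlay: expected cover (side-camera housing pose), underside .1015, on the new picture
from cov import place
im=cv2.imread("pics/fin_side.png"); a=crop(im,(255,170,80,60),10); th=np.linspace(0,2*np.pi,40)[:-1]
H=(.5542,.0263,-.2347); zt=.1075
D=lambda P,c:cv2.polylines(a,[np.round((proj("side",place(P,*H))-[255,170]+.5)*10).astype(int)],True,c,1)
for x,y in((-.05,0),(.05,.035),(.05,-.035)):
    for r,z,c in((.008,zt,(0,255,0)),(.004,.09,(0,255,255))): D(np.c_[x+r*np.cos(th),y+r*np.sin(th),np.full(39,z)],c)
for z,c in((zt,(0,0,255)),(zt-.006,(255,0,255))): D([[-.065,.05,z],[.065,.05,z],[.065,-.05,z],[-.065,-.05,z]],c)
cv2.imwrite("pics/fin_ov.png",a)
E
```

```text
[0.5552 0.026  0.1236] 0.013563464581661239 [ 0.6912  0.3333 -3.4998] [-0.067   0.094  -0.0218] 32.65 0.002117015407340694
```

View pics/fin_ov.png

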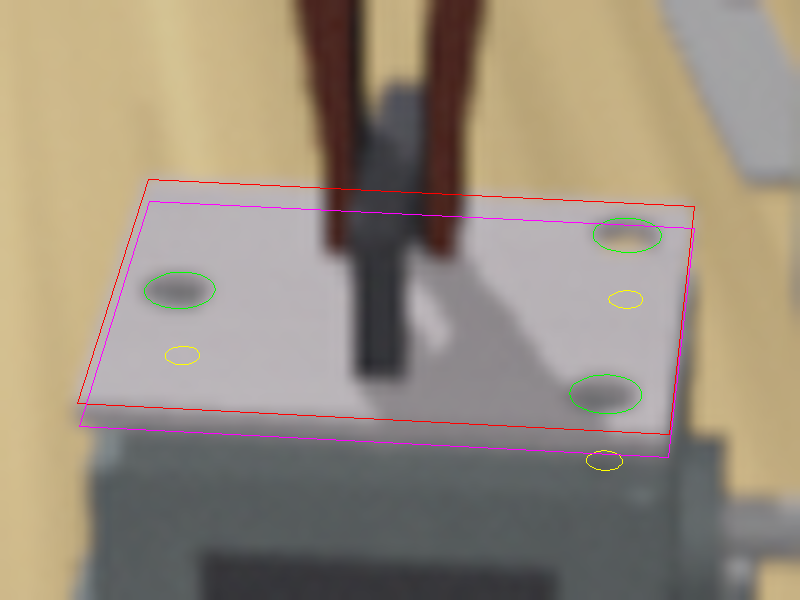

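The expected cover outline and hole ellipses, drawn from the housing's measured pose, fall on the real plate and holes to within about 3 px of the 10x crop (about 1 mm). The plate is level, and the wrist carries roughly its weight. Handing in.

```bash
python3 -c "
from cell import ctrl
ctrl.hand_in(); print(ctrl.sense()['t'])"
```

```text
the job is handed in; nothing more can be done
the job is handed in; nothing more can be done
```

The job is done and handed in at about 33 s of the 64 s allowed; the hand-in gives no verdict. The thick pin is in the wide bore and the thin pin in the narrow one. The arm is holding the cover level over the housing.

- **Pins:** both went in with no more than about 1.5 N of extra force. A picture taken afterwards showed both pin tops down inside their bores. I did not measure their exact depth.
- **Cover position:** its underside is about 11 mm above the housing, going by the arm's position. In the side view its outline and all three holes match the housing's measured pose to about 1 mm. The top view was blocked by the arm, so I confirmed this with the side camera only.
- **Hold:** the arm is still and the grip is steady at 13.6 mm on the 14 mm bar. The wrist carries about 3.5–4 N, somewhat above the plate's 3 N weight but with no sign of it resting on the housing.
- **Disagreements:** the two cameras differed by 1–2 mm on the housing's position. Cover yaw fits ranged from -0.22 to -0.24 rad, which is within the hole tolerance.
- **Bystanders:** I saw no contact with anything else, but I did not measure their positions again at the end.

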